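Mesh a splined gear over a friction ring and hold the clutch compressed

ROBOT

A 7-joint arm with a two-finger parallel gripper is mounted at the origin on a cart in front of the work surface, level with it; the furniture and walls round the work are solid. World frame = base frame: x ahead of the robot, y to its left, z up, the work surface at z = 0. Lengths are in m, angles in rad, forces in N, time in s.
With the tool pointing down it reaches from about 0.4 to 0.85 m from the base axis. Payload 10.4 kg.
Tool frame: the origin (TCP) lies at the very end of the fingers, on their centre line; the grasp point (between the pads) lies r.tcp_to_grasp behind it (r.tcp_to_grasp is the distance from the TCP to the grasp point, in m); z points along the fingers, y is the line along which they close (so a half turn about z gives the same grasp; the last joint's range is limited). The gripper opens to 87 mm and grips with 3 to 60 N. Pads are 19 mm wide; open, the fingers measure 117 mm over their backs; the gripper's body (75 mm by 190 mm) begins 51 mm behind the grasp point.
Start: joints at [-1.24, 0.332, -0.065, 1.46, 0.022, 1.35, -0.088], TCP at [0.217, 0.586, 0.19] pointing down, gripper open.
Joint ranges: [-2.6, 2.6], [-0.5, 2.12], [-1.47, 1.34], [0.16, 2.42], [-1.27, 4.41], [0.06, 2.06], [-2.6, 2.6]. Speed limits (rad/s): [2.22, 2.22, 2.79, 2.79, 3.14, 3.14, 3.14].

INTERFACE

Orientations are given as a unit quaternion [x, y, z, w].
In Python, from bench import monitor, cams, ticket, r gives the robot as it stands.
- The arm moves only by the shell command python3 -m crank 'ROWS' [OPENING] [FORCE]. ROWS is a JSON object whose one key "steps" holds a list of rows, each a list of 2 entries, a list of its own where there are three numbers: the shift along the world's x, y, z in units of 25 mm (1.0 is 25 mm), then the turn, a rotation vector about the world's x, y, z in units of 5 degrees (1.0 is 5 degrees). In form: {"steps": [[[x, y, z], [ax, ay, az]], ...]}. A call has 1 to 10 rows; each row shifts and turns the commanded pose from where the row before left it; what a row does not reach is not made up. A row lasts 1/12 s, in which the tool goes at most 41.7 mm and 7.16 degrees, less where a joint would pass 70% of its speed; a pose out of reach is approached as far as the arm can. A call is refused whole if a number of a shift passes 1 or a number of a turn 1, either way. A call with a gripper value outside its range is refused whole. OPENING is the finger opening in mm, from 0 to 87, set as the call begins (- or left out, the last holds). The fingers move at their own pace and stop on an object; FORCE is the grip in N (left out, the last holds). Time passes only in rows, so rows that do not move let the fingers close. It gives the time, the measured TCP pose, the force, the opening and the grip force at its end, in the units of the state.
- monitor.read_state(): the state, without advancing time (a new reading comes with each control period).
- cams.camera(name): name is "side" or "top" or "wrist"; returns a dict with "pixels" (384x512x3 uint8, blue, green, red), "z_map" (384x512 float32, m along the optical axis (not along the pixel's ray), 0 where there is no reading), "vfov" (degrees; the focal length in pixels is half the picture's height over the tangent of half this angle, whatever the lens; pixels are square), "cx", "cy" (the principal point, pixels), "T" (4x4, takes a point from camera to world coordinates). Camera axes: x right, y up, looking along -z (the intrinsics and any distortion apply to the point x, -y, -z); pixel columns grow to the right and rows downward; lengths in m; the calibration is good to about 2 mm. A picture is of the moment at which its call begins.
- ticket.close_job(): hands the job in; it is judged then, once.
The state is a dict: "time": time; "joint_positions": joint angles; "joint_vel": joint speeds; "joint_torque": joint torques, N m; "ee_pos": TCP position; "eef_rot": TCP orientation; "ft_force": force on the tool from outside, world axes, zero at the start; "torque": the same for the moment, N m; "width": finger opening in m; "grip_force": force on a finger pad.
Only numpy, scipy, OpenCV 4.12 (cv2) and the standard library are available. Lean on these libraries where they do the work, as an engineer would, in place of code of your own. Each camera call takes 0.05 s, during which the arm holds its last target. There are 200 camera calls.

TASK

Put the clutch together on the green stand: lay the copper friction ring over the splined shaft, flat on the spring plate, and let go of it; then take the gear by its boss, turn it until its slots mesh with the splines of the shaft and slide it down onto the ring. Press the gear down until the spring plate is on its bottom stop, and finish like that, still holding the gear and pressing, so that the retaining clip could be fitted. Leave the other things on the bench where they are.

Things in the scene. Friction and masses are not known exactly. Their poses are not given: they have to be found in the camera images.
- stand: green clutch stand fixed to the bench: round foot 110 mm across, 12 mm thick, with four bolts; housing 68 mm across up to 20 mm. Origin: centre of its underside, on the bench top; z up along the fixed steel shaft that rises from it (the shaft does not turn). The shaft's four splines point along the stand's own +x, +y, -x and -y.
- spline_top (a point): point on the shaft's axis, 87 mm above the stand's origin, where the splines end in small roof-shaped points; axes as the stand's. Below: core 21.6 mm across with four straight splines, each 6 mm wide and reaching 15.5 mm out from the axis. Above: only a plain round nose, 17 mm across, its tip 104 mm above the stand's origin.
- plate_top (a point): centre of the upper face of the spring plate, 40 mm above the stand's origin when not pressed; axes as the stand's. The plate is a dark steel ring, 68 mm across, with a 35 mm hole round the shaft; four yellow lines on it are in line with the four splines (the friction ring covers them).
- spring_plate (a joint): how far the spring plate is pressed down, m: 0 at rest, 0.010 at its bottom stop. The spring pushes up with 7.2 N at 0 and 13.2 N at 0.010; plate (1.5 N), ring and gear alone do not press it down, the hand must add about 8 N to reach the stop.
- friction_ring: copper-coloured flat friction ring, 56 mm outside, 38 mm hole, 14 mm thick, about 60 g, lying flat and loose on the bench. Origin: centre of its underside, z up. Grip it across its outside.
- gear: loose dark steel gear, about 0.3 kg, lying on the bench boss up: toothed disc 84 mm across and 16 mm thick, in its middle a round boss. Origin: centre of the underside, z up. Four bore slots lie along the gear's own +x, +y, -x and -y, each marked by a yellow line on the disc; any slot fits any spline. Home: underside on the ring, 54 mm above the stand's origin before pressing.
- boss_top (a point): centre of the upper end of the gear's boss, 40 mm above the gear's underside; axes as the gear's. The boss is round, 44 mm across, 24 mm tall above the toothed disc: grip it there. Its through bore passes a 24 mm core and has four slots 9 mm wide reaching 17.2 mm out: about 5 degrees of play on the splines and 1.2 mm sideways.
- grease_pot: bystander, to be left alone: small open red pot, 63 mm across, 45 mm tall; origin: centre of its underside
- nut_tin: bystander, to be left alone: open green tin, 67 mm across, 65 mm tall; origin: centre of its underside
- nut_1: bystander, to be left alone: dark hex nut, 30 x 34 x 20 mm; origin: centre of its underside
- spanner_1: bystander, to be left alone: flat open-ended spanner, 39 x 204 x 8 mm, long along its own y; origin: centre of its underside
- v_block_1: bystander, to be left alone: grey steel block with a V groove in its top, 45 x 55 x 38 mm; origin: centre of its underside

How it is judged:
By the outcome, as a careful person would: the job done as asked, in the order asked, and still so for the second after the job is handed in, while the arm keeps its last pose, push and grip.
It also fails if it takes over 54 s, if anything falls off the work surface, if the arm or the gripper's body presses on something with over 40 N, if the wrist force passes 120 N, or if a joint passes its speed limit or range.

## Working session

There is one attempt and no reset: what is moved stays moved. The work goes in short steps, Python scripts to look and compute and a shell command to move; the robot and the scene stay as the last step left them, time stands still between calls to the robot, and variables do not carry over. Pictures are saved under pics/ and viewed, at most 10 in all, crops included, and the job is handed in when it is done.

```bash
ls; mkdir -p pics; cat > h.py <<'E'
import numpy as np, cv2
from bench import monitor, cams, ticket, r
def shot(n):
    c=cams.camera(n); np.savez(f'pics/{n}.npz',**{k:c[k] for k in ('pixels','z_map','vfov','cx','cy','T')}, ) ; return c
def cloud(c):
    h,w=c['z_map'].shape; f=h/2/np.tan(np.radians(c['vfov'])/2)
    v,u=np.mgrid[:h,:w]; z=c['z_map']
    p=np.stack([(u-c['cx'])/f*z,-(v-c['cy'])/f*z,-z],-1)
    T=np.array(c['T']); return p@T[:3,:3].T+T[:3,3]
E
python3 - <<'E'
from h import *
c=shot('top'); print({k:c[k] for k in c if k not in('pixels','z_map')})
d=shot('side'); print({k:d[k] for k in d if k not in('pixels','z_map')})
cv2.imwrite('pics/a.png',cv2.resize(c['pixels'],(768,576),interpolation=cv2.INTER_CUBIC))
cv2.imwrite('pics/b.png',d['pixels'])
s=monitor.read_state(); print(s, r.tcp_to_grasp)
E
```

```text
pics
{'vfov': 45.31637838972601, 'cx': 259.0712721040878, 'cy': 190.83989614107261, 'T': array([[-0.01879509,  0.98890872, -0.14733052,  0.36530659],
       [-0.99978811, -0.01735201,  0.01107412,  0.28575343],
       [ 0.00839481,  0.14750744,  0.98902532,  1.16202096],
       [ 0.        ,  0.        ,  0.        ,  1.        ]])}
{'vfov': 55.96394277557339, 'cx': 254.52661378174798, 'cy': 189.44721538551266, 'T': array([[ 0.99537295,  0.07029994, -0.06550273,  0.4715183 ],
       [-0.09271047,  0.52352834, -0.84694914, -0.50724704],
       [-0.02524794,  0.84910306,  0.52762348,  0.56590426],
       [ 0.        ,  0.        ,  0.        ,  1.        ]])}
{'time': 0.1, 'joint_positions': array([-1.23959463,  0.33280459, -0.06469581,  1.46085409,  0.02160074,
        1.34985461, -0.08850133]), 'joint_vel': array([ 0.00036106, -0.00067916,  0.00065092, -0.00280549,  0.0009266 ,
        0.00144939,  0.00069581]), 'joint_torque': array([ 1.91026804e-03, -6.24544501e+01,  2.50953063e-02, -3.90719640e+01,
       -6.13325718e-02,  3.64955119e-02,  1.49118709e-04]), 'ee_pos': array([0.21641966, 0.58593945, 0.18903759]), 'eef_rot': array([ 1.75972708e-01,  9.84394855e-01, -6.07344840e-04, -8.03582307e-05]), 'ft_force': array([ 0.10555353, -0.46452569, -0.34157539]), 'torque': array([-0.02792532,  0.0145053 ,  0.01805031]), 'grip_force': 0.0, 'width': 0.0867018027228858} 0.0187
```

View pics/a.png

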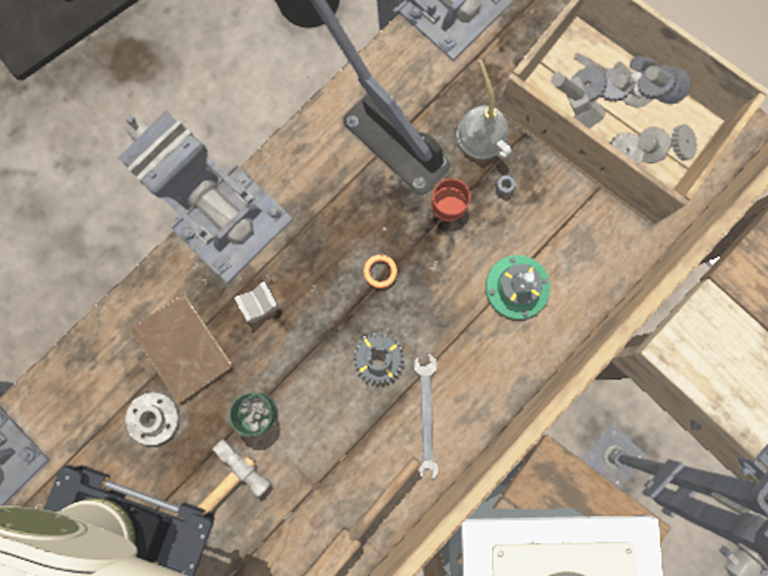

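View pics/b.png

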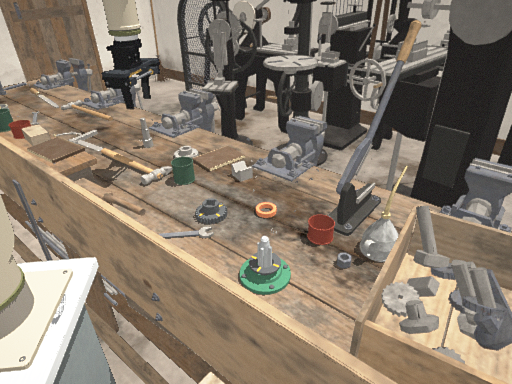

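Top view (768 px wide): ring at (380,271), gear at (379,359), stand at (518,287) with the shaft nose at (530,277); spanner just right of the gear. Side view: ring (265,210), gear (210,211), stand (264,272).

```bash
cat > m.py <<'E'
from h import *
from scipy.optimize import least_squares
def circ(p,R=None):
    f=lambda q:np.hypot(p[:,0]-q[0],p[:,1]-q[1])-(R or q[2])
    s=least_squares(f,[*p[:,:2].mean(0),R or .03],loss='soft_l1',f_scale=.001); return s.x
def rim(p): # convex hull of xy
    return cv2.convexHull(p[:,:2].astype(np.float32))[:,0]
def region(P,c,R,z0,z1):
    return (np.hypot(P[...,0]-c[0],P[...,1]-c[1])<R)&(P[...,2]>z0)&(P[...,2]<z1)
E
python3 - <<'E'
from m import *
for n,pts in (('top',dict(ring=(253.3,180.7),gear=(252.7,239),stand=(345,191))),('side',dict(ring=(265,210),gear=(210,211),stand=(264,272)))):
    c=dict(np.load(f'pics/{n}.npz')); P=cloud(c); 
    hsv=cv2.cvtColor(c['pixels'],cv2.COLOR_BGR2HSV)
    for k,(u,v) in pts.items():
        g=P[int(v),int(u)]; print(n,k,'px',g.round(4))
        if k=='ring':
            m=region(P,g,.06,.009,.02); p=P[m]; print(len(p),p.mean(0),circ(rim(p)),np.median(p[:,2]))
        if k=='gear':
            m=region(P,g,.06,.034,.046); p=P[m]; print('boss',len(p),circ(rim(p)),np.median(p[:,2]))
            m=region(P,g,.06,.010,.02); p=P[m]; print('disc',len(p),circ(rim(p)),np.median(p[:,2]))
        if k=='stand':
            for a,b in((.008,.016),(.035,.045),(.08,.11)):
                m=region(P,g,.09,a,b); p=P[m]; print(a,len(p),circ(rim(p)),np.median(p[:,2]),p[:,2].max())
        if k!='ring':
            y=region(P,g,.08,.008,.06)&(hsv[...,0]>18)&(hsv[...,0]<35)&(hsv[...,1]>120)
            q=P[y]; print('yellow',np.c_[q[:,:2],q[:,2]].round(4).tolist() if n=='top' else len(q))
    m=region(P,P[int(v),int(u)],9,-1,1)
E
```

```text
top ring px [ 0.567   0.2878 -0.0015]
200 [0.56464015 0.28646462 0.01382801] [0.56455053 0.2863317  0.02698983] 0.013809696404465388
top gear px [ 0.4163  0.2928 -0.0012]
boss 140 [0.41837894 0.29176594 0.02108272] 0.04006038881358531
disc 553 [0.41837714 0.29180789 0.04146871] 0.015882851034781487
yellow [[0.4483, 0.3146, 0.0148], [0.4482, 0.3121, 0.0158], [0.4456, 0.3146, 0.0176], [0.4457, 0.3121, 0.0159], [0.4432, 0.3122, 0.0161], [0.4432, 0.3097, 0.015], [0.4408, 0.3098, 0.0144], [0.4408, 0.3073, 0.0138], [0.4382, 0.3098, 0.0153], [0.4381, 0.3073, 0.0171], [0.4376, 0.2674, 0.0135], [0.4373, 0.265, 0.0172], [0.4373, 0.2625, 0.0161], [0.435, 0.27, 0.0163], [0.4349, 0.2676, 0.0171], [0.4349, 0.265, 0.0154], [0.4327, 0.2725, 0.0125], [0.4324, 0.2701, 0.0172], [0.4035, 0.3151, 0.0196], [0.4036, 0.3127, 0.0165], [0.4012, 0.3201, 0.0177], [0.4013, 0.3177, 0.0159], [0.4013, 0.3153, 0.0127], [0.4011, 0.3127, 0.0175], [0.3989, 0.3227, 0.0171], [0.3988, 0.3202, 0.0168], [0.3989, 0.3179, 0.0117], [0.398, 0.2782, 0.0183], [0.3965, 0.3228, 0.0151], [0.3964, 0.3203, 0.0149], [0.3957, 0.2782, 0.
[... 873 characters left out ...]
182, 0.0666, 0.0414], [0.5172, 0.0353, 0.0447], [0.5178, 0.0318, 0.0401], [0.5175, 0.0297, 0.0419], [0.5161, 0.0688, 0.0392], [0.5161, 0.0663, 0.0392], [0.5152, 0.0321, 0.0409], [0.5148, 0.0302, 0.0434], [0.5127, 0.0702, 0.046], [0.5132, 0.0669, 0.0419], [0.5106, 0.0723, 0.0434], [0.5108, 0.0696, 0.0421], [0.5089, 0.0712, 0.0374], [0.5089, 0.0687, 0.037]]
side ring px [ 0.4715 -0.5072  0.5659]<stdin>:8: RuntimeWarning: Mean of empty slice.
  ret = um.true_divide(
Traceback (most recent call last):
  File "m.py", line 7, in rim
    return cv2.convexHull(p[:,:2].astype(np.float32))[:,0]
           ~~~~~~~~~~~~~~~~~~~~~~~~~~~~~~~~~~~~~~~~~~^^^^^
TypeError: 'NoneType' object is not subscriptable
```

```bash
cat >> m.py <<'E'
def phase(q,c):
    a=np.arctan2(q[:,1]-c[1],q[:,0]-c[0]); return np.degrees(np.angle(np.exp(4j*a).mean()))/4
def yel(c,P,g,z0,z1,R=.08):
    hsv=cv2.cvtColor(c['pixels'],cv2.COLOR_BGR2HSV)
    return P[region(P,g,R,z0,z1)&(hsv[...,0]>18)&(hsv[...,0]<35)&(hsv[...,1]>120)]
E
python3 - <<'E'
from m import *
from scipy.spatial.transform import Rotation as Ro
R0,G,S=(.5645,.2863),(.4184,.2918),(.5345,.0535)
for n in('top','side'):
    c=dict(np.load(f'pics/{n}.npz')); P=cloud(c)
    for k,g,R,a,b in(('ring',R0,.05,.008,.02),('boss',G,.05,.034,.046),('disc',G,.06,.01,.02),('foot',S,.075,.008,.016),('plate',S,.06,.035,.045),('nose',S,.03,.09,.11)):
        p=P[region(P,g,R,a,b)]
        if len(p)>8: print(n,k,len(p),circ(rim(p)).round(4),np.median(p[:,2]).round(4))
    for k,g,a,b in(('gear',G,.01,.02),('stand',S,.035,.046)):
        q=yel(c,P,g,a,b); print(n,k,len(q),phase(q,g) if len(q) else '')
s=monitor.read_state(); print(Ro.from_quat(s['eef_rot']).as_matrix().round(3))
# obstacles: tallest things near path
c=dict(np.load('pics/top.npz')); P=cloud(c)
m=(P[...,0]>.3)&(P[...,0]<.75)&(P[...,1]>-.1)&(P[...,1]<.6)&(P[...,2]>.06)
for x in np.arange(.3,.75,.05): print(round(x,2),[int(1000*P[...,2][m&(P[...,0]>=x)&(P[...,0]<x+.05)&(P[...,1]>=y)&(P[...,1]<y+.05)].max(initial=0)) for y in np.arange(-.1,.6,.05)])
E
```

```text
top ring 205 [0.5646 0.2865 0.0271] 0.0137
top boss 140 [0.4184 0.2918 0.0211] 0.0401
top disc 553 [0.4184 0.2918 0.0415] 0.0159
top foot 691 [0.5343 0.0541 0.0541] 0.0111
top plate 392 [0.5343 0.0534 0.0332] 0.0398
top nose 53 [0.5347 0.0548 0.0092] 0.1007
top gear 37 35.04346856570159
top stand 29 -35.24198105246114
side ring 139 [0.5605 0.2848 0.0275] 0.0118
side boss 105 [0.4148 0.2901 0.022 ] 0.038
side disc 311 [0.4145 0.2911 0.0423] 0.0143
side foot 714 [0.5311 0.0522 0.0545] 0.0101
side plate 415 [0.5313 0.0522 0.0333] 0.0387
side nose 67 [0.5307 0.0514 0.0078] 0.0994
side gear 21 31.268236446925187
side stand 32 -36.834035642312394
[[-0.938  0.346 -0.   ]
 [ 0.346  0.938 -0.001]
 [-0.    -0.001 -1.   ]]
0.3 [0, 134, 141, 141, 0, 0, 0, 0, 0, 0, 0, 70, 71, 0]
0.35 [133, 142, 144, 0, 0, 0, 0, 1162, 0, 0, 0, 69, 66, 0]
0.4 [142, 141, 0, 0, 0, 0, 0, 0, 0, 0, 0, 0, 0, 0]
0.45 [142, 0, 0, 0, 0, 0, 0, 0, 0, 0, 0, 0, 0, 0]
0.5 [0, 0, 107, 107, 0, 0, 0, 0, 0, 0, 0, 0, 0, 0]
0.55 [0, 0, 0, 0, 0, 0, 0, 0, 0, 0, 0, 0, 0, 0]
0.6 [0, 0, 0, 0, 0, 0, 0, 0, 0, 0, 0, 0, 66, 61]
0.65 [0, 0, 0, 0, 0, 0, 0, 0, 0, 0, 0, 0, 66, 64]
0.7 [142, 139, 0, 0, 0, 124, 139, 0, 0, 0, 0, 0, 0, 122]
```

```bash
python3 -m crank '{"steps":[[[0.69,-0.6,0],[0,0,-1]],[[0.69,-0.6,0],[0,0,-1]],[[0.69,-0.6,0],[0,0,-1]],[[0.69,-0.6,0],[0,0,-1]],[[0.69,-0.6,0],[0,0,-1]],[[0.69,-0.6,0],[0,0,-1]],[[0.69,-0.6,0],[0,0,-1]],[[0.69,-0.6,0],[0,0,-1]],[[0.69,-0.6,0],[0,0,-1]],[[0.69,-0.6,0],[0,0,-1]]]}' 87 20
python3 -m crank '{"steps":[[[0.69,-0.6,0],[0,0,-1]],[[0.69,-0.6,0],[0,0,-1]],[[0.69,-0.6,0],[0,0,-1]],[[0.69,-0.6,0],[0,0,-1]],[[0.69,-0.6,0],[0,0,-1]],[[0.69,-0.6,0],[0,0,-1]],[[0.69,-0.6,0],[0,0,-1]],[[0.69,-0.6,0],[0,0,-1]],[[0.69,-0.6,0],[0,0,-1]],[[0.69,-0.6,0],[0,0,-1]]]}'
python3 -m crank '{"steps":[[[0,0,0],[0,0,-1]],[[0,0,0],[0,0,-1]],[[0,0,0],[0,0,0]],[[0,0,0],[0,0,0]]]}'
python3 - <<'E'
from m import *
c=shot('wrist'); print(np.array(c['T']).round(3)); P=cloud(c)
cv2.imwrite('pics/w1.png',c['pixels'])
for k,g,R,a,b in(('ring',(.5628,.2857),.05,.007,.02),('boss',(.4168,.291),.05,.034,.046),('disc',(.4168,.291),.06,.01,.02)):
    p=P[region(P,g,R,a,b)]
    if len(p)>8: print(k,len(p),circ(rim(p)).round(4),np.median(p[:,2]).round(4))
p=P[region(P,(.5,.2857),.15,-.02,.005)];print(np.median(p[:,2]))
E
```

```text
time: 0.93
ee_pos: [0.3896, 0.4353, 0.1894]
eef_rot: [0.577, 0.817, -0.0, -0.0]
ft_force: [-0.2, -0.9, 0.2]
width: 0.0869
grip_force: 0.0
time: 1.77
ee_pos: [0.562, 0.2854, 0.1894]
eef_rot: [0.868, 0.496, -0.0, 0.0]
ft_force: [-0.2, -0.1, 0.3]
width: 0.0869
grip_force: 0.0
time: 2.1
ee_pos: [0.5612, 0.2865, 0.1893]
eef_rot: [0.907, 0.422, -0.0, 0.0]
ft_force: [-1.1, 0.0, -0.2]
width: 0.0874
grip_force: 0.0
[[ 0.766  0.614  0.193  0.614]
 [-0.643  0.731  0.229  0.35 ]
 [-0.    -0.3    0.954  0.386]
 [ 0.     0.     0.     1.   ]]
ring 735 [0.5633 0.2865 0.0275] 0.0154
boss 225 [0.4173 0.292  0.0214] 0.041
disc 1337 [0.4172 0.2919 0.042 ] 0.0175
0.001627310494990819
```

View pics/w1.png

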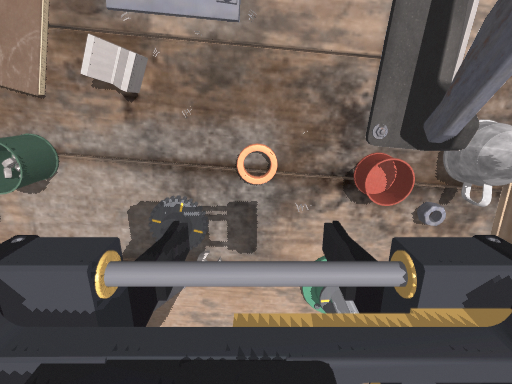

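The wrist view shows the ring at (257,164), centred between the open fingers and clear of its neighbours. The measured centre agrees with the other two cameras.

```bash
python3 -m crank '{"steps":[[[0.04,0,-1],[0,0,0]],[[0,0,-1],[0,0,0]],[[0,0,-1],[0,0,0]],[[0,0,-1],[0,0,0]],[[0,0,-1],[0,0,0]],[[0,0,-1],[0,0,0]],[[0,0,-0.8],[0,0,0]],[[0,0,-0.6],[0,0,0]],[[0,0,0],[0,0,0]],[[0,0,0],[0,0,0]]]}'
python3 -m crank '{"steps":[[[0,0,0],[0,0,0]],[[0,0,0],[0,0,0]],[[0,0,0],[0,0,0]],[[0,0,0],[0,0,0]],[[0,0,0],[0,0,0]],[[0,0,0],[0,0,0]]]}' 40 15
```

```text
time: 2.98
ee_pos: [0.562, 0.2863, 0.0044]
eef_rot: [0.907, 0.421, -0.001, 0.0]
ft_force: [0.1, 0.1, 1.0]
width: 0.0868
grip_force: 0.0
time: 3.48
ee_pos: [0.5626, 0.2864, 0.0051]
eef_rot: [0.907, 0.421, 0.0, -0.0]
ft_force: [0.8, 0.2, 0.8]
width: 0.0553
grip_force: 0.0
```

```bash
python3 -m crank '{"steps":[[[0,0,0],[0,0,0]],[[0,0,0],[0,0,0]],[[0,0,0],[0,0,0]]]}'
python3 -m crank '{"steps":[[[0,0,0.5],[0,0,0]],[[0,0,1],[0,0,0]],[[0,0,1],[0,0,0]],[[0,0,1],[0,0,0]],[[0,0,1],[0,0,0]],[[0,0,1],[0,0,0]],[[0,0,0.5],[0,0,0]],[[0,0,0],[0,0,0]],[[0,0,0],[0,0,0]]]}'
python3 - <<'E'
from m import *
s=monitor.read_state(); print(s['ee_pos'],s['width'],s['grip_force'])
for n in('wrist','top','side'):
    c=shot(n);P=cloud(c);hsv=cv2.cvtColor(c['pixels'],cv2.COLOR_BGR2HSV)
    m=region(P,s['ee_pos'],.05,.12,.19)&(hsv[...,0]>5)&(hsv[...,0]<20)&(hsv[...,1]>120);p=P[m]
    if len(p)>10: print(n,len(p),p.min(0),p.max(0),circ(rim(p)))
    S=(.533,.053)
    for k,g,R,a,b in (('foot',S,.075,.008,.016),('plate',S,.06,.035,.045),('nose',S,.03,.09,.11)):
        p=P[region(P,g,R,a,b)]
        if len(p)>20: print(n,k,len(p),circ(rim(p)))
    cv2.imwrite(f'pics/{n}2.png',c['pixels'])
E
```

```text
time: 3.73
ee_pos: [0.5625, 0.2863, 0.0048]
eef_rot: [0.907, 0.42, -0.0, 0.0]
ft_force: [-0.3, -0.4, 0.2]
width: 0.0417
grip_force: 0.0
time: 4.48
ee_pos: [0.5627, 0.2864, 0.155]
eef_rot: [0.907, 0.42, 0.0, -0.0]
ft_force: [0.5, -0.2, 0.9]
width: 0.0396
grip_force: 0.0
[0.56265096 0.28641897 0.15504715] 0.039551511761384765 0.0
top foot 416 [0.53464441 0.05308219 0.05342302]
top plate 372 [0.53426751 0.05347428 0.03307998]
top nose 47 [0.53346743 0.05462153 0.00831982]
side foot 722 [0.53091438 0.05186552 0.05435929]
side plate 418 [0.53140037 0.05242369 0.0335834 ]
side nose 66 [0.53027542 0.05060012 0.00783946]
```

View pics/side2.png

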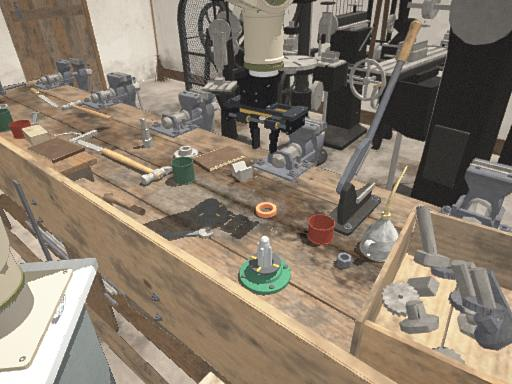

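The side view shows the ring still on the bench at (265,210) and the fingers empty above it, so the grasp missed. I'll check where the tips really were.

```bash
python3 - <<'E'
from m import *
for n in('wrist','top','side'):
    c=dict(np.load(f'pics/{n}.npz'));P=cloud(c)
    p=P[region(P,(.563,.286),.05,.007,.02)]
    if len(p)>8:print(n,'ring',len(p),circ(rim(p)),np.median(p[:,2]))
    T=c['T'];q=np.linalg.inv(T)@[.5627,.2864,.155,1];f=192/np.tan(np.radians(c['vfov'])/2)
    print('tcp px',c['cx']+f*q[0]/-q[2],c['cy']+f*q[1]/q[2])
    p=P[region(P,(.5627,.2864),.09,.1,.2)]; 
    if len(p):print('gripper pts minz',np.sort(p[:,2])[:5])
c=dict(np.load('pics/side.npz'));w=dict(np.load('pics/wrist.npz'))
a=cv2.resize(c['pixels'][90:240,190:340],(400,400),interpolation=cv2.INTER_CUBIC)
b=cv2.resize(w['pixels'],(400,300));b=cv2.copyMakeBorder(b,0,100,0,0,cv2.BORDER_CONSTANT)
cv2.imwrite('pics/c3.png',np.hstack([a,b]))
E
```

```text
wrist ring 887 [0.5632348  0.28648029 0.02757662] 0.015379315403135585
tcp px 255.9655037961585 214.8992014446522
gripper pts minz [0.18895766 0.18920192 0.18940551 0.18945224 0.18958582]
tcp px 253.32338065627061 169.90833546842538
side ring 149 [0.56127704 0.28498895 0.02776285] 0.011587928651315416
tcp px 265.6530152612238 159.96781184761562
gripper pts minz [0.18409221 0.18424624 0.18529442 0.18553875 0.18565745]
```

View pics/c3.png

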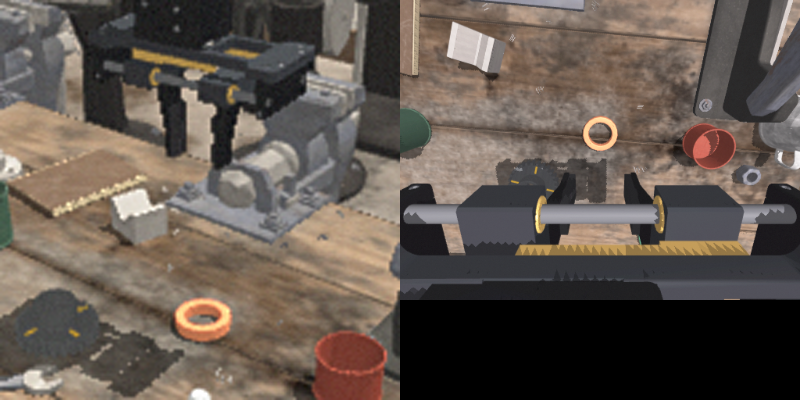

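```bash
python3 - <<'E'
from m import *
c=dict(np.load('pics/side.npz'));P=cloud(c)
m=region(P,(.5627,.2864),.09,.1,.215)
t=np.array([np.cos(np.radians(-40)),np.sin(np.radians(-40))]);n=np.array([-t[1],t[0]])
for v,u in zip(*np.where(m)):
    if v>=140: 
        d=P[v,u,:2]-[.5627,.2864];print(u,v,'along %.1f across %.1f z %.1f'%(*(1e3*np.array([d@t,d@n])),1e3*P[v,u,2]))
E
```

```text
252 140 along -28.8 across -15.2 z 207.7
253 140 along -27.2 across -13.3 z 207.4
254 140 along -24.5 across -12.9 z 207.9
255 140 along -21.2 across -13.4 z 208.8
256 140 along -23.2 across -6.4 z 205.7
257 140 along -22.0 across -3.9 z 205.0
258 140 along -23.5 across 2.6 z 202.2
259 140 along -22.2 across 5.0 z 201.6
276 140 along 28.7 across 1.5 z 214.8
277 140 along 28.2 across 6.8 z 212.6
252 141 along -29.8 across -13.9 z 204.4
253 141 along -27.6 across -12.9 z 204.5
254 141 along -25.2 across -12.0 z 204.8
255 141 along -22.4 across -11.8 z 205.4
256 141 along -21.3 across -9.2 z 204.6
257 141 along -21.5 across -4.7 z 202.8
258 141 along -22.2 across 0.6 z 200.6
259 141 along -20.8 across 2.9 z 200.1
275 141 along 29.1 across -3.5 z 214.2
276 141 along 29.1 across 1.0 z 212.5
277 141 along 26.9 across 9.0 z 208.9
252 142 along -31.5 across -11.8 z 200.5
253 142 along -27.5 across -13.1 z 202.0
254 142 along -24.9 across -12.6 z 202.5
255 142 along -23.0 across -11.1 z 202.3
256 142 along -21.8 across -8.5 z 201.6
257 142 along -21.7 across -4.5 z 200.1
258 142 along -22.6 a
[... 4400 characters left out ...]
 along 25.9 across -7.1 z 191.7
274 150 along 25.9 across -2.7 z 189.9
275 150 along 26.0 across 1.7 z 188.1
276 150 along 27.3 across 4.2 z 187.4
269 151 along 16.4 across -9.9 z 187.8
270 151 along 21.3 across -13.1 z 190.3
271 151 along 23.5 across -12.2 z 190.5
272 151 along 27.5 across -14.1 z 192.3
273 151 along 26.7 across -8.5 z 189.8
274 151 along 27.3 across -4.8 z 188.4
275 151 along 26.2 across 1.3 z 185.7
269 152 along 17.8 across -12.1 z 186.4
270 152 along 21.2 across -13.0 z 187.6
271 152 along 25.0 across -14.6 z 189.3
272 152 along 27.8 across -14.6 z 190.0
273 152 along 26.1 across -7.5 z 186.6
270 153 along 20.3 across -11.7 z 184.2
272 153 along 26.1 across -11.9 z 185.8
```

Both visible fingertips sit at z≈0.185, while the reported TCP is at 0.155. The real finger ends are about 30 mm higher than reported, so the grip closed above the ring. I'll retry lower, watching the force.

```bash
python3 -m crank '{"steps":[[[0,0,-0.6],[0,0,0]],[[0,0,-0.8],[0,0,0]],[[0,0,-0.8],[0,0,0]],[[0,0,-0.8],[0,0,0]],[[0,0,-0.8],[0,0,0]],[[0,0,-0.8],[0,0,0]],[[0,0,-0.8],[0,0,0]],[[0,0,0],[0,0,0]],[[0,0,0],[0,0,0]],[[0,0,0],[0,0,0]]]}' 87
python3 -m crank '{"steps":[[[0,0,-0.5],[0,0,0]],[[0,0,-0.4],[0,0,0]],[[0,0,-0.3],[0,0,0]],[[0,0,-0.3],[0,0,0]],[[0,0,0],[0,0,0]],[[0,0,0],[0,0,0]],[[0,0,0],[0,0,0]]]}'
```

```text
time: 5.47
ee_pos: [0.5629, 0.2863, 0.0204]
eef_rot: [0.907, 0.42, 0.0, 0.0]
ft_force: [0.2, 0.1, 0.2]
width: 0.0864
grip_force: 0.0
time: 6.05
ee_pos: [0.5628, 0.2864, -0.0175]
eef_rot: [0.907, 0.42, 0.0, 0.0]
ft_force: [0.3, 0.0, 0.3]
width: 0.0872
grip_force: 0.0
```

```bash
python3 -m crank '{"steps":[[[0,0,-0.1],[0,0,0]],[[0,0,-0.1],[0,0,0]],[[0,0,-0.1],[0,0,0]],[[0,0,0],[0,0,0]],[[0,0,0],[0,0,0]]]}'
python3 -m crank '{"steps":[[[0,0,0],[0,0,0]],[[0,0,0],[0,0,0]],[[0,0,0],[0,0,0]],[[0,0,0],[0,0,0]],[[0,0,0],[0,0,0]],[[0,0,0],[0,0,0]],[[0,0,0],[0,0,0]],[[0,0,0],[0,0,0]]]}' 40 15
```

```text
time: 6.47
ee_pos: [0.5624, 0.2863, -0.0254]
eef_rot: [0.907, 0.42, -0.0, 0.0]
ft_force: [0.4, 0.7, -0.1]
width: 0.0869
grip_force: 0.0
time: 7.13
ee_pos: [0.5626, 0.2863, -0.0252]
eef_rot: [0.907, 0.42, 0.0, 0.0]
ft_force: [0.1, -0.7, 0.3]
width: 0.0555
grip_force: 15.0
```

```bash
python3 -m crank '{"steps":[[[0,0,0.5],[0,0,0]],[[0,0,1],[0,0,0]],[[0,0,1],[0,0,0]],[[0,0,1],[0,0,0]],[[0,0,1],[0,0,0]],[[0,0,1],[0,0,0]],[[0,0,0.5],[0,0,0]],[[0,-0.31,0],[0,0,0]],[[-0.1,-0.8,0],[0,0,0]],[[-0.1,-0.8,0],[0,0,0]]]}'
python3 -m crank '{"steps":[[[-0.1,-0.8,0],[0,0,0]],[[-0.1,-0.9,0],[0,0,0]],[[-0.19,-0.9,0],[0,0,0]],[[-0.2,-1,0],[0,0,0]],[[-0.1,-1,0],[0,0,0]],[[-0.1,-1,0],[0,0,0]],[[-0.1,-0.8,0],[0,0,0]],[[-0.1,-0.6,0],[0,0,0]],[[0,-0.4,0],[0,0,0]],[[0,0,0],[0,0,0]]]}'
cat > rs.py <<'E'
from m import *
def ringstand():
    s=monitor.read_state(); print(s['ee_pos'],s['width'],s['grip_force'],s['ft_force'])
    for n in('wrist','top','side'):
        c=shot(n);P=cloud(c);hsv=cv2.cvtColor(c['pixels'],cv2.COLOR_BGR2HSV)
        m=region(P,(.533,.054),.06,.02,.19)&(hsv[...,0]>5)&(hsv[...,0]<17)&(hsv[...,1]>110);p=P[m]
        if len(p)>10:
            zt=np.percentile(p[:,2],90); q=p[p[:,2]>zt-.006]; print(n,'ring',len(p),'z',p[:,2].min(),zt,circ(p[p[:,2]>-1],.028) if n=='side' else circ(rim(q)), 'top hull R28',circ(rim(q),.028))
        for k,R,a,b in (('foot',.075,.008,.016),('plate',.06,.035,.045),('nose',.03,.09,.11)):
            p=P[region(P,(.533,.053),R,a,b)&~m]
            if len(p)>20: print(n,k,len(p),circ(rim(p)))
        cv2.imwrite(f'pics/{n}2.png',c['pixels'])
    a=cv2.imread('pics/side2.png')[160:310,190:340];b=cv2.imread('pics/wrist2.png')
    b=cv2.copyMakeBorder(cv2.resize(b,(400,300)),0,100,0,0,cv2.BORDER_CONSTANT)
    cv2.imwrite('pics/rs.png',np.hstack([cv2.resize(a,(400,400),interpolation=cv2.INTER_CUBIC),b]))
if __name__=='__main__': ringstand()
E
python3 rs.py
```

```text
time: 7.97
ee_pos: [0.5566, 0.2379, 0.1235]
eef_rot: [0.907, 0.421, -0.001, 0.0]
ft_force: [0.4, -1.0, 0.2]
width: 0.0554
grip_force: 15.0
time: 8.8
ee_pos: [0.5324, 0.0513, 0.1244]
eef_rot: [0.908, 0.419, -0.0, 0.0]
ft_force: [0.3, -0.4, -0.6]
width: 0.0558
grip_force: 15.0
[0.53244042 0.05129001 0.12436112] 0.055821535974055106 14.999534584349021 [ 0.26582703 -0.44694281 -0.60539349]
wrist ring 3080 z 0.15137348782820972 0.16565631431619735 [0.53331355 0.05287347 0.02721216] top hull R28 [0.53279116 0.05252764 0.028     ]
wrist foot 3115 [0.53299176 0.05356133 0.05446902]
wrist plate 1697 [0.53306681 0.05368437 0.03342381]
wrist nose 56 [0.53322543 0.05408655 0.00910119]
top foot 265 [0.53435611 0.05488259 0.05334488]
side ring 343 z 0.14888866042021182 0.16293298943538015 [0.5337062  0.05303964 0.028     ] top hull R28 [0.53157346 0.05342428 0.028     ]
side foot 708 [0.53109797 0.05222983 0.05418858]
side plate 418 [0.5314072  0.05176913 0.03328338]
side nose 67 [0.53066116 0.05144967 0.00798086]
```

View pics/rs.png

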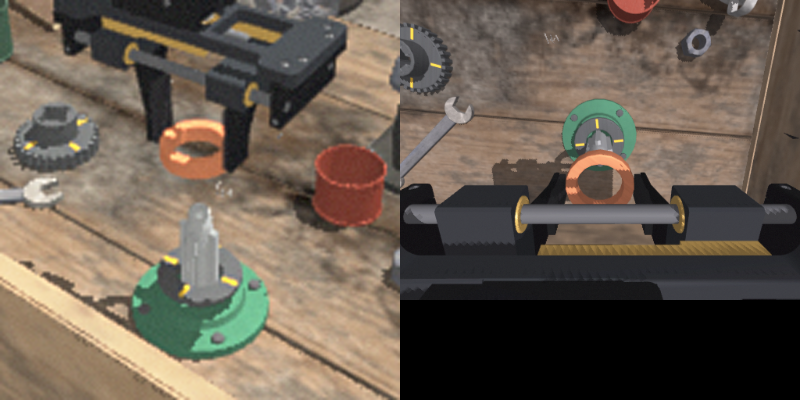

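The ring is held level above the nose: ring (200,150) and nose tip (200,210) in the left crop. The measured offset is about 1 mm, against 3.5 mm of clearance, so I'm lowering it.

```bash
python3 -m crank '{"steps":[[[0,0,-0.3],[0,0,0]],[[0,0,-0.6],[0,0,0]],[[0,0,-0.6],[0,0,0]],[[0,0,-0.6],[0,0,0]],[[0,0,-0.6],[0,0,0]],[[0,0,-0.6],[0,0,0]],[[0,0,-0.5],[0,0,0]],[[0,0,-0.4],[0,0,0]],[[0,0,0],[0,0,0]],[[0,0,0],[0,0,0]]]}'
python3 -m crank '{"steps":[[[0,0,-0.08],[0,0,0]],[[0,0,-0.06],[0,0,0]],[[0,0,0],[0,0,0]],[[0,0,0],[0,0,0]]]}'
```

```text
time: 9.78
ee_pos: [0.5325, 0.0539, 0.0193]
eef_rot: [0.907, 0.421, -0.001, 0.0]
ft_force: [-0.4, -0.0, -0.3]
width: 0.0557
grip_force: 15.0
time: 10.12
ee_pos: [0.533, 0.0537, 0.0166]
eef_rot: [0.907, 0.42, 0.0, 0.0]
ft_force: [0.5, -1.3, -0.4]
width: 0.0555
grip_force: 15.0
```

```bash
python3 -m crank '{"steps":[[[0,0,-0.06],[0,0,0]],[[0,0,0],[0,0,0]],[[0,0,0],[0,0,0]]]}'
python3 -m crank '{"steps":[[[0,0,0],[0,0,0]],[[0,0,0],[0,0,0]],[[0,0,0],[0,0,0]],[[0,0,0],[0,0,0]],[[0,0,0],[0,0,0]],[[0,0,0],[0,0,0]],[[0,0,0.4],[0,0,0]],[[0,0,1],[0,0,0]],[[0,0,1],[0,0,0]],[[0,0,1],[0,0,0]]]}' 87
python3 -m crank '{"steps":[[[0,0,1],[0,0,0]],[[0,0,0.6],[0,0,0]],[[0,0,0],[0,0,0]],[[0,0,0],[0,0,0]]]}'
python3 - <<'E'
from m import *
for n in('side','wrist'):
    c=shot(n);P=cloud(c);hsv=cv2.cvtColor(c['pixels'],cv2.COLOR_BGR2HSV)
    m=region(P,(.533,.054),.06,.045,.065)&(hsv[...,0]>5)&(hsv[...,0]<17)&(hsv[...,1]>110);p=P[m]
    print(n,len(p),p[:,2].min(),p[:,2].max(),circ(rim(p[p[:,2]>.05])))
    p=P[region(P,(.533,.053),.075,.008,.016)];print(circ(rim(p)))
    g=(.4172,.292)
    p=P[region(P,g,.06,.01,.02)];q=yel(c,P,g,.008,.022);print('gear',len(p),len(q)); 
    if len(q): cc=circ(rim(p));print(cc,phase(q,cc))
    if n=='side':cv2.imwrite('pics/s5.png',cv2.resize(c['pixels'][150:310,170:340],None,fx=3,fy=3))
E
```

```text
time: 10.37
ee_pos: [0.5328, 0.0536, 0.0148]
eef_rot: [0.907, 0.42, 0.0, 0.0]
ft_force: [-1.1, 0.5, -0.9]
width: 0.0557
grip_force: 15.0
time: 11.2
ee_pos: [0.5326, 0.0533, 0.1015]
eef_rot: [0.907, 0.42, -0.0, 0.0]
ft_force: [0.7, -0.3, 0.8]
width: 0.0869
grip_force: 0.0
time: 11.53
ee_pos: [0.5333, 0.0537, 0.1409]
eef_rot: [0.907, 0.42, 0.001, 0.0]
ft_force: [-0.4, 0.6, -1.6]
width: 0.0873
grip_force: 0.0
side 150 0.0450665427101663 0.054303754638075685 [0.53127744 0.05280739 0.02729591]
[0.53098945 0.05219879 0.05400557]
gear 308 22
[0.4144422  0.29093176 0.04181162] 35.15075804526429
wrist 997 0.04509118398763384 0.05798318533390806 [0.53299588 0.05459378 0.02738198]
[0.53296447 0.05342975 0.05449515]
gear 3076 129
[0.41666839 0.29134308 0.04231181] 34.69007188038081
```

View pics/s5.png

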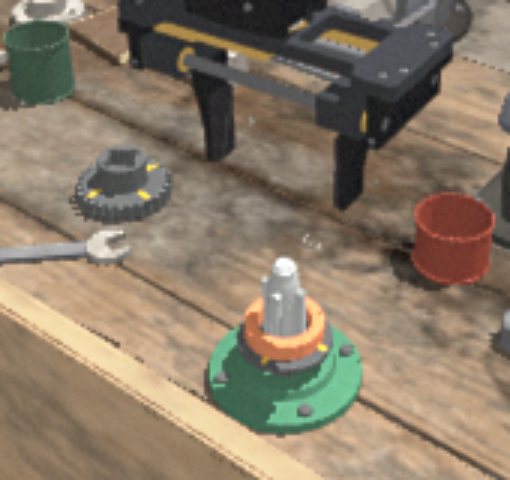

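Side crop: the ring lies flat on the spring plate round the shaft at (287,328), and the fingers are open and clear. The gear is at (123,185). Next I measure the splines' angle and move over the gear.

```bash
python3 -m crank '{"steps":[[[-0.464,0.952,0],[0,0,-0.4]],[[-0.464,0.952,0],[0,0,-0.4]],[[-0.464,0.952,0],[0,0,-0.4]],[[-0.464,0.952,0],[0,0,-0.4]],[[-0.464,0.952,0],[0,0,-0.4]],[[-0.464,0.952,0],[0,0,-0.4]],[[-0.464,0.952,0],[0,0,-0.4]],[[-0.464,0.952,0],[0,0,-0.4]],[[-0.464,0.952,0],[0,0,-0.4]],[[-0.464,0.952,0],[0,0,-0.4]]]}' & 
python3 - <<'E'
import numpy as np
c=dict(np.load('pics/wrist.npz'))
np.savez('pics/wrist_keep.npz',**c)
E
wait; python3 -m crank '{"steps":[[[0,0,-0.6],[0,0,0]],[[0,0,-1],[0,0,0]],[[0,0,-1],[0,0,0]],[[0,0,-1],[0,0,0]],[[0,0,-0.6],[0,0,0]],[[0,0,-0.4],[0,0,0]],[[0,0,0],[0,0,0]],[[0,0,0],[0,0,0]]]}'
python3 - <<'E'
from m import *
for n in('wrist_keep',):
    c=dict(np.load(f'pics/{n}.npz'));P=cloud(c)
    for ctr in((.533,.0536),(.5335,.054)):
        q=yel(c,P,ctr,.034,.047,.037);d=np.hypot(q[:,0]-ctr[0],q[:,1]-ctr[1]);q=q[d>.028];print(len(q),phase(q,ctr),np.degrees(np.arctan2(q[:,1]-ctr[1],q[:,0]-ctr[0])).round(0))
s=monitor.read_state();print(s['joint_positions'].round(2))
c=shot('wrist');P=cloud(c);p=P[region(P,(.417,.292),.06,.01,.02)];print(circ(rim(p)));p=P[region(P,(.417,.292),.05,.034,.046)];print(circ(rim(p)))
E
```

```text
time: 12.47
ee_pos: [0.4155, 0.2921, 0.1387]
eef_rot: [0.967, 0.256, -0.001, 0.001]
ft_force: [0.8, 0.5, -0.4]
width: 0.0869
grip_force: 0.0
time: 13.13
ee_pos: [0.4166, 0.2913, 0.0246]
eef_rot: [0.967, 0.256, -0.0, 0.0]
ft_force: [0.1, 0.5, 1.0]
width: 0.087
grip_force: 0.0
27 -34.399085826028134 [ 58.  56.  54.  58.  56.  54.  58.  56.  54.  59.  56.  54. -33. -32.
 -33. -33. -35. -35. -35. -35. -37. -37. -37. 143. 145. 145. 147.]
24 -34.70970265348466 [ 58.  56.  54.  58.  56.  54.  59.  57.  54. -34. -33. -35. -34. -36.
 -36. -36. -36. -38. -39. -38. 145. 146. 146. 148.]
[-0.99  0.25  0.32  1.96 -0.09  0.95 -1.67]
[0.4167668  0.29222434 0.04218828]
[0.41709108 0.29228094 0.02161121]
```

```bash
python3 -m crank '{"steps":[[[0,0.02,-0.5],[0,0,0]],[[0,0,-0.5],[0,0,0]],[[0,0,-0.3],[0,0,0]],[[0,0,-0.1],[0,0,0]],[[0,0,0],[0,0,0]],[[0,0,0],[0,0,0]]]}'
python3 -m crank '{"steps":[[[0,0,0],[0,0,0]],[[0,0,0],[0,0,0]],[[0,0,0],[0,0,0]],[[0,0,0],[0,0,0]],[[0,0,0],[0,0,0]],[[0,0,0],[0,0,0]],[[0,0,0],[0,0,0]],[[0,0,0],[0,0,0]],[[0,0,0],[0,0,0]]]}' 30 50
```

```text
time: 13.68
ee_pos: [0.4172, 0.2923, -0.0095]
eef_rot: [0.967, 0.256, 0.0, -0.0]
ft_force: [-0.9, -0.0, -0.3]
width: 0.0871
grip_force: 0.0
time: 14.43
ee_pos: [0.4168, 0.292, -0.0103]
eef_rot: [0.967, 0.257, -0.0, 0.0]
ft_force: [-0.0, 0.1, 1.5]
width: 0.0424
grip_force: 50.0
```

```bash
python3 -m crank '{"steps":[[[0,0,0.3],[0,0,0]],[[0,0,0.8],[0,0,0]],[[0,0,0.8],[0,0,0]],[[0,0,0.8],[0,0,0]],[[0,0,0.8],[0,0,0]],[[0,0,0.8],[0,0,0]],[[0,0,0.6],[0,0,0]],[[0,0,0.3],[0,0,0]],[[0.15,-0.33,0],[0,0,0]]]}'
python3 -m crank '{"steps":[[[0.3,-0.6,0],[0,0,0.4]],[[0.45,-0.9,0],[0,0,0.4]],[[0.475,-1,0],[0,0,0.4]],[[0.475,-1,0],[0,0,0.4]],[[0.475,-1,0],[0,0,0.4]],[[0.475,-1,0],[0,0,0.4]],[[0.475,-1,0],[0,0,0.4]],[[0.475,-0.9,0],[0,0,0.4]],[[0.45,-0.9,0],[0,0,0.4]],[[0.3,-0.6,0],[0,0,0.4]]]}'
python3 -m crank '{"steps":[[[0.15,-0.3,0],[0,0,0.04]],[[0,0,0],[0,0,0]],[[0,0,0],[0,0,0]],[[0,0,0],[0,0,0]]]}'
cat > gs.py <<'E'
from m import *
s=monitor.read_state();print(s['ee_pos'],s['width'],s['grip_force'],s['ft_force'])
z=s['ee_pos'][2]+.0103; ctr=(.533,.0535)
for n in('wrist','top','side'):
    c=shot(n);P=cloud(c)
    p=P[region(P,ctr,.06,z+.009,z+.02)]
    if len(p)>30:
        cc=circ(rim(p),.042);q=yel(c,P,cc,z+.008,z+.024,.045);print(n,'gear',len(p),cc,len(q),phase(q,cc) if len(q) else '',np.percentile(p[:,2],[5,50,95])-z)
    for k,R,a,b in(('foot',.075,.008,.016),('nose',.03,.09,.107)):
        p=P[region(P,ctr,R,a,min(b,z-.005))]
        if len(p)>30:print(n,k,len(p),circ(rim(p)))
    cv2.imwrite(f'pics/{n}3.png',c['pixels'])
a=cv2.imread('pics/side3.png')[150:310,180:340];b=cv2.imread('pics/wrist3.png')
b=cv2.copyMakeBorder(cv2.resize(b,(400,300)),0,100,0,0,cv2.BORDER_CONSTANT)
cv2.imwrite('pics/gs.png',np.hstack([cv2.resize(a,(400,400),interpolation=cv2.INTER_CUBIC),b]))
E
python3 gs.py
```

```text
time: 15.18
ee_pos: [0.4204, 0.2857, 0.1213]
eef_rot: [0.966, 0.258, 0.001, -0.001]
ft_force: [0.1, -0.3, -3.2]
width: 0.0425
grip_force: 50.0
time: 16.02
ee_pos: [0.5293, 0.0575, 0.1186]
eef_rot: [0.908, 0.42, -0.001, 0.0]
ft_force: [0.4, 0.1, -3.4]
width: 0.0422
grip_force: 50.0
time: 16.35
ee_pos: [0.5323, 0.0551, 0.1193]
eef_rot: [0.906, 0.422, -0.0, -0.0]
ft_force: [-1.0, 0.1, -3.1]
width: 0.0425
grip_force: 50.0
[0.53230831 0.05514531 0.11927299] 0.04254688151795915 49.99915818683803 [-1.01016359  0.1453744  -3.14125959]
wrist gear 4710 [0.532416   0.05598467 0.042     ] 133 -35.45255401093917 [0.0117211 0.0172992 0.0185244]
wrist foot 2253 [0.53324006 0.05371125 0.05425262]
top gear 55 [0.58734248 0.10644438 0.042     ] 2 31.619210303122617 [0.01010461 0.01526911 0.01921551]
top foot 199 [0.53427863 0.05506244 0.05348759]
side gear 537 [0.53046622 0.05389364 0.042     ] 19 -34.030968309884265 [0.01067667 0.01471927 0.01655742]
side foot 705 [0.53101233 0.05164893 0.05423726]
side nose 46 [0.53077942 0.05163885 0.00823399]
```

View pics/gs.png

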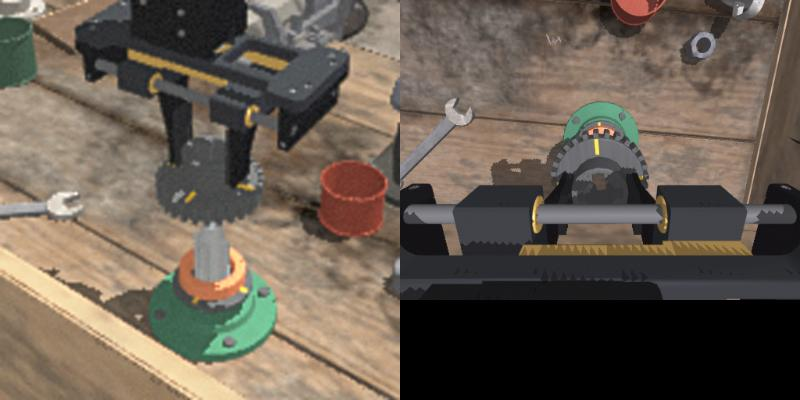

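The gear is held above the nose with its yellow line in line with the splines (angle error ≈0.5°). It sits about 2 mm too far in +y, so I'm correcting that and lowering to just above the spline tops.

```bash
python3 -m crank '{"steps":[[[0.03,-0.08,0],[0,0,0]],[[0,0,0],[0,0,0]],[[0,0,0],[0,0,0]],[[0,0,-0.3],[0,0,0]],[[0,0,-0.5],[0,0,0]],[[0,0,-0.5],[0,0,0]],[[0,0,-0.27],[0,0,0]],[[0,0,0],[0,0,0]],[[0,0,0],[0,0,0]],[[0,0,0],[0,0,0]]]}'; python3 gs.py
```

```text
time: 17.33
ee_pos: [0.5342, 0.0518, 0.0811]
eef_rot: [0.907, 0.422, 0.0, 0.0]
ft_force: [0.0, -0.8, -2.7]
width: 0.0426
grip_force: 50.0
[0.53419297 0.05182715 0.08105872] 0.042589728242993 49.99872266314924 [ 0.03061978 -0.82622083 -2.66459396]
wrist gear 4926 [0.53430056 0.05259326 0.042     ] 134 -35.337650498283786 [0.01179505 0.01726038 0.01853764]
wrist foot 2766 [0.53317725 0.05373702 0.05433496]
top gear 55 [0.5331597  0.05306963 0.042     ] 2 -36.73445723962143 [0.01104985 0.01530888 0.01877738]
top foot 167 [0.53363352 0.05470883 0.05344721]
side gear 517 [0.53223011 0.05115522 0.042     ] 20 -34.94284973224242 [0.01066329 0.01459155 0.01741545]
side foot 720 [0.531202   0.05192693 0.05445571]
```

```bash
python3 -m crank '{"steps":[[[-0.04,0.04,0],[0,0,0]],[[0,0,0],[0,0,0]],[[0,0,0],[0,0,0]],[[0,0,-0.1],[0,0,0]],[[0,0,-0.1],[0,0,0]],[[0,0,-0.1],[0,0,0]],[[0,0,-0.1],[0,0,0]],[[0,0,0],[0,0,0]],[[0,0,0],[0,0,0]]]}'; python3 gs.py
```

```text
time: 18.23
ee_pos: [0.5326, 0.0528, 0.0703]
eef_rot: [0.907, 0.422, -0.0, 0.0]
ft_force: [0.1, 0.2, -4.1]
width: 0.0421
grip_force: 50.0
[0.53262515 0.05275662 0.07028477] 0.042143193308613394 49.99883201904595 [ 0.07986162  0.20860113 -4.14647162]
wrist gear 4682 [0.5327712  0.05356159 0.042     ] 134 -35.378911812455094 [0.01193037 0.017263   0.01849638]
wrist foot 2930 [0.5332297  0.05364711 0.05433881]
top gear 52 [0.53230685 0.05356993 0.042     ] 2 -37.90595130759823 [0.01120428 0.01486073 0.01940538]
top foot 156 [0.53474952 0.05523377 0.05281216]
side gear 524 [0.53064708 0.05181745 0.042     ] 22 -35.5125354974471 [0.01039729 0.01463161 0.01702352]
side foot 691 [0.53089428 0.05186216 0.0542741 ]
```

No contact force, and the underside is already about 6 mm below the spline tops, so the gear has meshed. Sliding it on down.

```bash
python3 -m crank '{"steps":[[[0.01,0,-0.15],[0,0,0]],[[0,0,-0.15],[0,0,0]],[[0,0,-0.15],[0,0,0]],[[0,0,-0.15],[0,0,0]],[[0,0,-0.15],[0,0,0]],[[0,0,-0.15],[0,0,0]],[[0,0,0],[0,0,0]],[[0,0,0],[0,0,0]]]}'
python3 -m crank '{"steps":[[[0,0,-0.1],[0,0,0]],[[0,0,-0.1],[0,0,0]],[[0,0,-0.1],[0,0,0]],[[0,0,-0.1],[0,0,0]],[[0,0,0],[0,0,0]],[[0,0,0],[0,0,0]]]}'
```

```text
time: 19.05
ee_pos: [0.5329, 0.0528, 0.0478]
eef_rot: [0.907, 0.422, -0.0, 0.0]
ft_force: [0.6, 0.2, -3.5]
width: 0.0422
grip_force: 50.0
time: 19.55
ee_pos: [0.5334, 0.0529, 0.0384]
eef_rot: [0.907, 0.422, 0.0, 0.0]
ft_force: [-1.6, -0.6, 5.0]
width: 0.0421
grip_force: 50.0
```

```bash
python3 -m crank '{"steps":[[[0,0,-0.08],[0,0,0]],[[0,0,-0.08],[0,0,0]],[[0,0,-0.08],[0,0,0]],[[0,0,0],[0,0,0]],[[0,0,0],[0,0,0]]]}'
```

```text
time: 19.97
ee_pos: [0.5336, 0.053, 0.0337]
eef_rot: [0.907, 0.422, 0.001, -0.0]
ft_force: [-7.1, -1.0, 19.4]
width: 0.0423
grip_force: 50.0
```

```bash
python3 -m crank '{"steps":[[[-0.02,0,-0.03],[0,0,0]],[[0,0,0],[0,0,0]],[[0,0,0],[0,0,0]],[[0,0,0],[0,0,0]],[[0,0,0],[0,0,0]],[[0,0,0],[0,0,0]]]}'; python3 gs.py; python3 - <<'E'
from m import *
for n in('side','wrist'):
    c=dict(np.load(f'pics/{n}.npz'));P=cloud(c);hsv=cv2.cvtColor(c['pixels'],cv2.COLOR_BGR2HSV)
    m=region(P,(.533,.0535),.032,.02,.06)&(hsv[...,0]>5)&(hsv[...,0]<17)&(hsv[...,1]>110);print(n,'ring z',np.percentile(P[m][:,2],[0,5,50,95,100]) if m.any() else '')
E
python3 -c "
import cv2;cv2.imwrite('pics/g6.png',cv2.resize(cv2.imread('pics/side3.png')[200:310,200:330],None,fx=5,fy=5,interpolation=cv2.INTER_CUBIC))"
```

```text
time: 20.47
ee_pos: [0.5337, 0.053, 0.0336]
eef_rot: [0.907, 0.422, 0.001, -0.0]
ft_force: [-7.9, -1.4, 24.4]
width: 0.042
grip_force: 50.0
[0.53365352 0.05303325 0.03361233] 0.041989116155022224 50.01472720876336 [-7.89294509 -1.35696981 24.42076578]
wrist gear 4430 [0.53356238 0.05372096 0.042     ] 133 -35.48691515673257 [0.01231032 0.01741146 0.01856086]
wrist foot 3532 [0.53317162 0.05368826 0.05446607]
top gear 47 [0.59152757 0.10187583 0.042     ] 1 27.53703648615072 [0.01062253 0.01484616 0.01855995]
top foot 137 [0.5365407  0.05785278 0.05014715]
side gear 497 [0.5312481  0.05216455 0.042     ] 22 -35.62209060630254 [0.01057465 0.01453323 0.01698634]
side foot 650 [0.53132261 0.05140176 0.05401563]
side ring z [0.02969828 0.02972825 0.03002726 0.03114138 0.031263  ]
wrist ring z
```

View pics/g6.png

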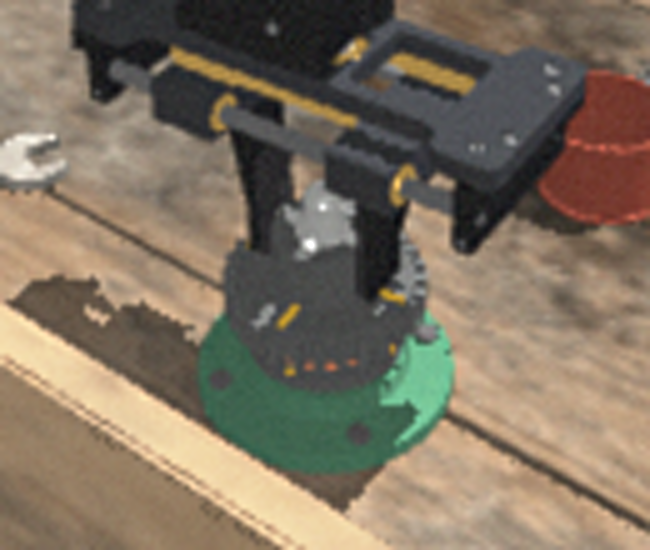

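The gear is seated on the splines with the nose showing above the boss at (320,220) and the spring plate compressed. An extra 0.75 mm of commanded push raised the force by 5 N with no further travel, so the plate is on its bottom stop (reported z matches the 10 mm stroke).

```bash
python3 -c "
from bench import ticket,monitor
s=monitor.read_state();print(s['time'],s['ee_pos'],s['ft_force'],s['joint_vel'].round(3));print(ticket.close_job())"
```

```text
20.6167 [0.5336353  0.05298769 0.0336012 ] [-7.63229751 -1.61424506 26.18295875] [ 0.    -0.     0.002  0.    -0.     0.     0.001]
the job is handed in; nothing more can be done
None
```

The job is handed in at 20.6 s: the friction ring lies on the spring plate, the gear is meshed on the splines, and the arm still holds the gear and presses it with the plate on its bottom stop. The first grasp missed the ring because the finger ends are about 30 mm higher than the reported TCP; the second held.

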